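# Bank the coin tube in the stall's cash drawer

### The job

Press the green release on the cash drawer so that its tray pops out, lay the orange-capped coin tube gently in the tray's wide compartment without dropping it, and then push the tray home until it clicks and stays shut. Ease the release and the tray with a light hand, never forcing either against its stop, and leave the blue-capped tube, the black sauce bottle and the pepper pot where they are.

Things in the scene. Friction and masses are not known exactly. Their poses are not given: they have to be found in the camera images.
- till: compact cash drawer housing, dark grey steel, fixed to the counter, 300 deep x 300 wide x 85 mm high, turned about z a little differently each time. Origin under the middle of its front edge: it fills x 0 to 300, y -150 to 150, z 0 to 85 mm of its own frame. The tray comes out of its front along its own -x, towards the robot
- tray (a joint): sliding tray, m: 0 = shut, resting on the catch; 0.115 = fully out along the till's -x. A spring pushes it out (3 N near 0, 2 N fully out; friction 0.6 N). The catch has play: to latch, the tray must be pushed 1 to 22 mm deeper than 0 (joint -0.001 to -0.022), an unmarked depth that differs each time. Once clicked it comes back to 0 when let go and stays; if not, it springs out
- tray_face (a point): middle of the flat light grey front panel, 268 wide x 58 high mm: the place to push. Moves with the tray, axes as the till's; 40 mm above the counter, 30 mm before the housing's front edge when shut. Felt on closing: 4 N of spring, a rise to at most 8 N as the catch is driven over, the click, and 3 mm past it a stiff bumper, 6 N per mm. Over 18 N is forcing it
- wide_bay (a point): middle of the floor of the tray's wide front compartment, open above once the tray is out; moves with the tray, axes as the till's. Inside 103 long (x) x 138 wide (y) mm, walls 44 mm high, closed in front by the panel; floor 16 mm above the counter. Fully out, the whole bay lies in front of the housing; shut, it is under it
- release (a joint): green round release button on top of the housing, m pressed down: 0 = up, 0.008 = bottomed. Sprung: 1.3 N to start, 2.6 N at the bottom, plus up to 1 N of rubbing from the catch. The tray is let go by 0.006 and pops out within about 2 s. The button also dips and springs up by itself as the catch clicks. More than 20 N on it is forcing it
- release_top (a point): middle of the top of the release button, diameter 32 mm, standing 14 mm proud of the housing's top; 55 mm behind the housing's front edge, 85 mm to the till's -y side, 99 mm above the counter when up
- tube_orange: coin tube with two square orange end caps and copper-coloured barrel, 0.1 to 0.2 kg, lying on the counter. Origin in its middle, x along the tube, z up at the start. 64 long overall; barrel diameter 24 and 46 mm long between the caps; caps 26 x 26 x 9 mm, so that its middle lies 13 mm above whatever it lies on
- tube_blue: the same tube with blue caps and steel-coloured barrel, to be left alone. It and the orange one lie on the two sides of the till, either way round
- sauce_dark: black squeeze bottle with red cap, diameter 60, height 200 mm, bystander. Origin under its middle
- pepper: steel pepper pot, diameter 44, height 90 mm, bystander. Origin under its middle
Things that resemble listed ones, but are neither listed nor needed, are in the scene too. Leave any purple or turquoise look-alike of the tube_orange alone.

How it is judged:
By the outcome, as a careful person would: the job done as asked, in the order asked, and still so for the second after the job is handed in, with the robot touching nothing.
It also fails if it takes over 72 s, if anything falls off the work surface, if the arm or the gripper's body presses on something with over 40 N, if the wrist force passes 120 N, or if a joint passes its speed limit or range.

### The arm

A 6-joint arm with a two-finger parallel gripper is mounted at the origin on the work surface. World frame = base frame: x ahead of the robot, y to its left, z up, the work surface at z = 0. Lengths are in mm, angles in rad, forces in N, time in s.
With the tool pointing down it reaches from about 350 to 975 mm from the base axis. Payload 7.1 kg.
Tool frame: the origin (TCP) lies midway between the tips of the shut fingers; the grasp point (between the pads) lies 19 mm behind it; z points along the fingers, y is the line along which they close (so a half turn about z gives the same grasp; the last joint's range is limited). The gripper opens to 88 mm and grips with 3 to 60 N. Pads are 20 mm wide; open, the fingers measure 115 mm over their backs; the gripper's body (75 mm by 178 mm) begins 61 mm behind the grasp point.
Start: joints at [-1.267, 0.423, 1.63, -0, 1.089, -0.019], TCP at [198.282, -592.696, 222.675] pointing down, gripper open.
Joint ranges: [-3, 3], [-0.9, 2.11], [0.09, 2.58], [-1.31, 4.45], [0.11, 2.69], [-2.54, 2.54]. Speed limits (rad/s): [2.39, 2.39, 3.01, 3.14, 3.14, 3.14].

### API

Orientations are given as a rotation vector (axis times angle).
In Python, from workcell import status, eyes, ticket gives the robot as it stands.
- The arm moves only by the shell command python3 -m jog 'ROWS' [OPENING]. ROWS is a JSON object with one list for each field, all of the same length, 1 to 5, a row being the entries at one place: dx, dy, dz (the shift in mm), drx, dry, drz (a rotation vector in rad); each row shifts and turns the commanded pose from where the row before left it, along the tool's axes as they then stand; what a row does not reach is not made up. A row lasts 1/12 s, in which the tool goes at most 41.7 mm and 0.125 rad, less where a joint would pass 70% of its speed; a pose out of reach is approached as far as the arm can. OPENING is the finger opening in mm, set as the command begins (- or left out keeps the last). The fingers move at their own pace and stop on an object; the grip force is fixed at half the most. Time passes only in rows, so rows that do not move let the fingers close. It prints the time, the measured TCP pose, the force, the opening and the grip force at its end. Input that does not fit is refused with a message, and nothing moves.
- status.get_obs(): the state, without advancing time (a new reading comes with each control period).
- eyes.get_image(name): name is "scene" or "top" or "wrist"; returns a dict with "img" (384x512x3 uint8, red, green, blue), "range_z" (384x512 float32, mm along the optical axis (not along the pixel's ray), 0 where there is no reading), "fx", "fy", "cx", "cy" (pixels), "R" (3x3) and "t" (3): a world point X has camera coordinates R X + t. Camera axes: x right, y down, z forward; pixel columns grow to the right and rows downward; lengths in mm; the calibration is good to about 2 mm. A picture is of the moment at which its call begins.
- ticket.close_job(): hands the job in; it is judged then, once.
The state is a dict: "t": time; "qpos": joint angles; "qvel": joint speeds; "joint_torque": joint torques, N m; "ee_pos": TCP position; "orientation": TCP orientation; "ft_force": force on the tool from outside, world axes, zero at the start; "moment": the same for the moment, N m; "width": finger opening in mm; "grasp_force": force on a finger pad.
Only numpy, scipy, OpenCV 4.12 (cv2) and the standard library are available. Lean on these libraries where they do the work, as an engineer would, in place of code of your own. Each camera call takes 0.05 s, during which the arm holds its last target. There are 200 camera calls.

## Working session

There is one attempt and no reset: what is moved stays moved. The work goes in short steps, Python scripts to look and compute and a shell command to move; the robot and the scene stay as the last step left them, time stands still between calls to the robot, and variables do not carry over. Pictures are saved under pics/ and viewed, at most 10 in all, crops included, and the job is handed in when it is done.

```bash
mkdir -p pics; ls; cat > h.py <<'E'
import numpy as np,cv2
from workcell import status,eyes,ticket
def snap(n,f=None):
    d=eyes.get_image(n)
    if f: cv2.imwrite('pics/'+f,cv2.cvtColor(d['img'],cv2.COLOR_RGB2BGR))
    return d
def cloud(d):
    z=d['range_z'].astype(float);v,u=np.indices(z.shape)
    P=np.stack([(u-d['cx'])*z/d['fx'],(v-d['cy'])*z/d['fy'],z],-1)
    W=(P-d['t'])@d['R']; W[z==0]=np.nan
    return W
E
python3 - <<'E'
from h import *
o=status.get_obs();print(o)
a=snap('top','top.png');b=snap('scene','scene.png')
for d in(a,b):print(d['fx'],d['cx'],d['cy'],d['R'],d['t'])
np.savez('top.npz',img=a['img'],W=cloud(a));np.savez('scene.npz',img=b['img'],W=cloud(b))
cv2.imwrite('pics/both.png',cv2.resize(np.vstack([a['img'],b['img']])[:,:,::-1],None,fx=.78,fy=.78))
E
```

```text
pics
{'t': 0.0, 'qpos': array([-1.26699810e+00,  4.23820122e-01,  1.63067147e+00, -2.37438755e-06,
        1.08858952e+00, -1.90368349e-02]), 'qvel': array([ 6.18776334e-04, -1.29370255e-04, -1.31211124e-03, -1.33420847e-03,
        3.90663093e-05, -4.32606638e-04]), 'joint_torque': array([ 2.85243717e-03, -5.44618714e+01, -2.73663676e+01,  6.43925881e-02,
        2.26260570e-02, -1.36269691e-04]), 'ee_pos': array([ 198.12465467, -592.19319366,  221.92190816]), 'orientation': array([-3.09929913e+00, -5.04673787e-01,  3.34883602e-04]), 'ft_force': array([ 0.0041785 , -0.78253599, -0.36138256]), 'moment': array([-0.01039106,  0.05420905, -0.00233029]), 'grasp_force': 0.0, 'width': 87.7923598840936}
362.1096859452544 256.8950734045653 191.11211833521824 [[-1.46142256e-02 -9.99892902e-01  7.80796645e-04]
 [-9.83725615e-01  1.42380627e-02 -1.79112235e-01]
 [ 1.79081936e-01 -3.38567627e-03 -9.83828337e-01]] [-15.2097303  509.88339216 923.85918322]
427.0957549214948 256.76827951329534 192.98373544623982 [[ 0.85754941  0.51422748 -0.01338326]
 [ 0.43851985 -0.74440136 -0.50355432]
 [-0.26890399  0.42595388 -0.86385991]] [-421.49417566 -208.55831096 1568.72071025]
```

View pics/both.png

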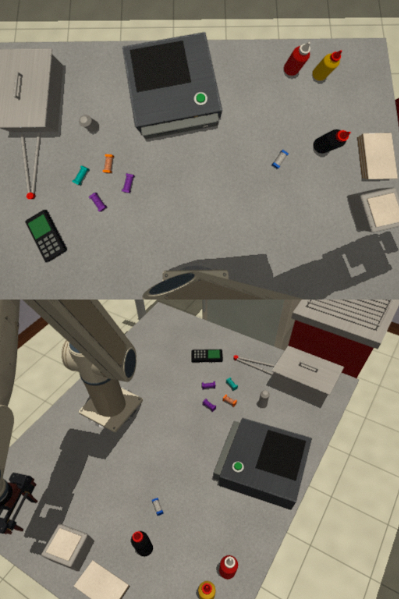

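The top view shows the till at about (218,110) px in the full image. The green release is at (257,126), the orange tube at (138,209) on the robot's left among turquoise and purple look-alikes, and the blue tube on the right.

```bash
python3 - <<'E'
from h import *
for n in('top','scene'):
    f=np.load(n+'.npz');im=f['img'];W=f['W'];hsv=cv2.cvtColor(im,cv2.COLOR_RGB2HSV)
    H,S,V=[hsv[...,i].astype(int) for i in range(3)];z=W[...,2]
    ok=np.isfinite(z)
    print(n,'table z',np.nanmedian(z[(abs(z)<15)]))
    def comps(nm,m):
        k,l,s,c=cv2.connectedComponentsWithStats((m&ok).astype(np.uint8))
        for i in range(1,k):
            if s[i,4]>=8:
                p=W[l==i];q=p[p[:,2]>np.nanmax(p[:,2])-8]
                print(nm,s[i,4],c[i].round(),'mean',p.mean(0).round(1),'zmax',p[:,2].max().round(1))
    comps('orange',(H>6)&(H<20)&(S>150)&(V>90)&(z<60)&(z>5))
    comps('green',(H>50)&(H<85)&(S>130)&(z>70))
    comps('blue',(H>100)&(H<125)&(S>130)&(z>5)&(z<50))
    comps('purple',(H>130)&(H<155)&(S>100)&(z>5)&(z<50))
    comps('turq',(H>82)&(H<98)&(S>100)&(z>5)&(z<50))
    m=ok&(abs(z-85)<7)&(abs(W[...,1]-30)<350)
    k,l,s,c=cv2.connectedComponentsWithStats(m.astype(np.uint8))
    i=1+np.argmax(s[1:,4]);p=W[l==i]
    r=cv2.minAreaRect(p[:,:2].astype(np.float32));print('till top',p[:,2].mean(),r,cv2.boxPoints(r))
    m=ok&(z>15)&(z<40)
    k,l,s,c=cv2.connectedComponentsWithStats(m.astype(np.uint8))
    for i in range(1,k):
        p=W[l==i]
        if 40<s[i,4]<400:print('low',p.mean(0).round(),cv2.minAreaRect(p[:,:2].astype(np.float32)))
    m=ok&(z>60)&(z<250)&(W[...,0]>300)
    k,l,s,c=cv2.connectedComponentsWithStats(m.astype(np.uint8))
    for i in range(1,k):
        p=W[l==i]
        if s[i,4]>20:print('tall',s[i,4],p.mean(0).round(),p[:,2].max())
f=np.load('top.npz');cv2.imwrite('pics/c.png',cv2.resize(f['img'][60:290,60:300,::-1],None,fx=2.5,fy=2.5,interpolation=2))
E
```

```text
top table z 0.05636048771209576
orange 42 [139. 200.] mean [494.1 298.1  24.8] zmax 29.1
orange 12 [138. 205.] mean [479.6 301.   24.3] zmax 27.9
orange 11 [140. 208.] mean [472.4 297.1  22.3] zmax 27.3
orange 67 [137. 217.] mean [447.2 301.7  23. ] zmax 28.9
green 96 [257. 125.] mean [675.5 -25.   99. ] zmax 104.0
blue 22 [365. 195.] mean [ 498.1 -317.3   25.3] zmax 28.9
blue 40 [353. 212.] mean [ 452.7 -283.2   24. ] zmax 29.5
purple 207 [164. 235.] mean [398.7 228.5  23.2] zmax 29.9
purple 221 [125. 258.] mean [337.4 330.   22.9] zmax 30.2
turq 229 [103. 225.] mean [427.5 394.   22.3] zmax 30.2
till top 85.8247680137923 ((753.948974609375, 76.78348541259766), (300.9704895019531, 300.3672790527344), 10.253681182861328) [[579.1334  197.78119]
 [632.6008  -97.789  ]
 [928.7645  -44.21422]
 [875.2971  251.35597]]
low [ 804. -356.   27.] ((808.560302734375, -359.2267761230469), (59.22071838378906, 27.19005584716797), 54.39795684814453)
low [ 784. -458.   28.] ((787.6005859375, -459.21453857421875), (53.275123596191406, 24.118457794189453), 38.94826126098633)
low [599. 356.  27.] ((600.
[... 3868 characters left out ...]
4)
low [ 454. -662.   38.] ((456.9997253417969, -662.0478515625), (45.05404281616211, 63.3789176940918), 31.837703704833984)
low [ 532. -613.   37.] ((523.8768310546875, -619.7454223632812), (74.10608673095703, 56.91131591796875), 2.83662486076355)
low [ 488. -649.   39.] ((489.23077392578125, -647.8024291992188), (34.637996673583984, 30.03157615661621), 63.57609558105469)
tall 3553 [723. 565. 101.] 132.3075007038167
tall 116 [610. 359.  80.] 91.19035646920251
tall 9131 [749.  60.  83.] 106.54366606418675
tall 1235 [ 335. -598.   88.] 100.87756617652667
tall 540 [ 537. -462.  132.] 199.7337774026991
tall 512 [ 826. -378.  124.] 181.5541891504637
tall 437 [ 802. -478.  122.] 170.1261506533974
```

View pics/c.png

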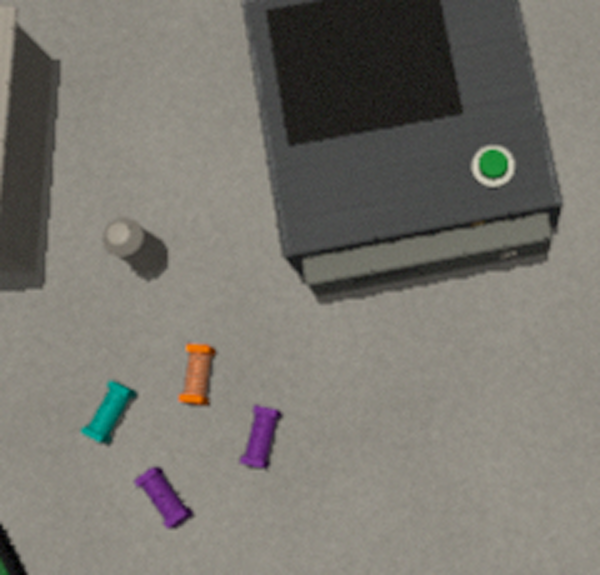

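The crop shows orange upright at (198,375) in the crop with its ends free, and the release on the till's right. The geometry is consistent: till yaw 0.179 and front origin (606.8, 49.3). Next I close the fingers and go above the release.

```bash
cat >> h.py <<'E'
from scipy.spatial.transform import Rotation as Ro
O=np.array([606.8,49.3,0.]);T=Ro.from_rotvec([0,0,.179]).as_matrix()
def till(x,y,z):return O+T@[x,y,z]
def go(p,yaw=None):
    "delta to world p in tool axes, and rotvec to point down with tool x at yaw"
    o=status.get_obs();R=Ro.from_rotvec(o['orientation'])
    print('d',R.inv().apply(np.array(p)-o['ee_pos']).round(1),'q6',o['qpos'][5].round(2),'F',o['ft_force'].round(1),'t',round(o['t'],2))
    if yaw is not None:
        G=Ro.from_euler('z',yaw)*Ro.from_euler('x',np.pi);print('rot',(R.inv()*G).as_rotvec().round(4))
E
python3 -c "
from h import *
p=till(55,-85,125);print(p);go(p,.179)"
```

```text
[676.05510211 -24.54937936 125.        ]
d [ 633.3 -386.6   97.5] q6 -0.02 F [0.3 0.6 0.1] t 0.1
rot [-1.400e-03  1.000e-04  1.438e-01]
```

```bash
A='x'
python3 -m jog '{"dx":[32, 32, 32, 32, 32], "dy":[-19.5, -19.5, -19.5, -19.5, -19.5], "dz":[0, 0, 0, 0, 0], "drx":[0, 0, 0, 0, 0], "dry":[0, 0, 0, 0, 0], "drz":[0, 0, 0, 0, 0]}' 0
python3 -m jog '{"dx":[32, 32, 32, 32, 32], "dy":[-19.5, -19.5, -19.5, -19.5, -19.5], "dz":[0, 0, 0, 0, 0], "drx":[0, 0, 0, 0, 0], "dry":[0, 0, 0, 0, 0], "drz":[0, 0, 0, 0, 0]}'
python3 -m jog '{"dx":[32, 32, 32, 32, 32], "dy":[-19.5, -19.5, -19.5, -19.5, -19.5], "dz":[0, 0, 0, 0, 0], "drx":[0, 0, 0, 0, 0], "dry":[0, 0, 0, 0, 0], "drz":[0, 0, 0, 0, 0]}'
python3 -m jog '{"dx":[32, 32, 32, 32, 25], "dy":[-19.5, -19.5, -19.5, -19.5, -16], "dz":[10, 20, 20, 20, 20], "drx":[0, 0, 0, 0, 0], "dry":[0, 0, 0, 0, 0], "drz":[0, 0, 0, 0, 0]}'
python3 -m jog '{"dx":[0, 0, 0, 0], "dy":[0, 0, 0, 0], "dz":[0, 0, 0, 0], "drx":[0, 0, 0, 0], "dry":[0, 0, 0, 0], "drz":[0.1, 0.044, 0, 0]}'
python3 -c "
from h import *
go(till(55,-85,99),.179)"
```

```text
t: 0.52
ee_pos: [319.6, -447.9, 222.3]
orientation: [-3.1, -0.504, 0.0]
ft_force: [1.0, -0.1, 0.3]
width: 58.4
grasp_force: 0.0
t: 0.93
ee_pos: [440.6, -304.5, 222.5]
orientation: [-3.1, -0.505, 0.0]
ft_force: [-0.2, 0.1, -0.2]
width: 24.8
grasp_force: 0.0
t: 1.35
ee_pos: [561.4, -161.3, 222.4]
orientation: [-3.101, -0.505, 0.001]
ft_force: [0.5, 0.2, -1.1]
width: 0.3
grasp_force: 0.0
t: 1.77
ee_pos: [675.9, -24.7, 132.6]
orientation: [-3.1, -0.506, -0.0]
ft_force: [-0.2, -1.7, -0.3]
width: 0.4
grasp_force: 0.0
t: 2.1
ee_pos: [674.3, -26.9, 133.3]
orientation: [-3.129, -0.283, 0.001]
ft_force: [0.7, 0.7, -0.3]
width: 0.8
grasp_force: 0.0
d [ 2.1 -2.  34.3] q6 1.33 F [ 0.7  0.7 -0.3] t 2.1
rot [-0.0002  0.0008  0.0016]
```

```bash
python3 -m jog '{"dx":[2, 0, 0, 0], "dy":[-2, 0, 0, 0], "dz":[10, 10, 9, 0], "drx":[0, 0, 0, 0], "dry":[0, 0, 0, 0], "drz":[0, 0, 0, 0]}' | grep -E 'ee|ft'
python3 -m jog '{"dx":[0, 0, 0], "dy":[0, 0, 0], "dz":[2, 2, 0], "drx":[0, 0, 0], "dry":[0, 0, 0], "drz":[0, 0, 0]}' | grep -E 'ee|ft'
python3 -m jog '{"dx":[0, 0, 0], "dy":[0, 0, 0], "dz":[1, 1, 0], "drx":[0, 0, 0], "dry":[0, 0, 0], "drz":[0, 0, 0]}' | grep -E 'ee|ft'
python3 -m jog '{"dx":[0, 0, 0], "dy":[0, 0, 0], "dz":[1, 1, 0], "drx":[0, 0, 0], "dry":[0, 0, 0], "drz":[0, 0, 0]}' | grep -E 'ee|ft'
```

```text
ee_pos: [674.4, -24.8, 102.0]
ft_force: [0.1, 0.4, 0.2]
ee_pos: [676.2, -24.7, 100.6]
ft_force: [-0.4, -0.1, -0.5]
ee_pos: [676.3, -24.7, 99.0]
ft_force: [-0.2, -0.7, 0.8]
ee_pos: [676.3, -24.7, 96.8]
ft_force: [-0.7, -0.5, 1.6]
```

```bash
python3 -m jog '{"dx":[0, 0, 0], "dy":[0, 0, 0], "dz":[1, 1, 0], "drx":[0, 0, 0], "dry":[0, 0, 0], "drz":[0, 0, 0]}' | grep -E 'ee|ft'
python3 -m jog '{"dx":[0, 0, 0], "dy":[0, 0, 0], "dz":[1, 0, 0], "drx":[0, 0, 0], "dry":[0, 0, 0], "drz":[0, 0, 0]}' | grep -E 'ee|ft'
python3 -c "
from h import *
W=cloud(snap('top'));L=(W-O)@T
b=(abs(L[...,1])<130)&(L[...,0]<-10)&(L[...,0]>-170)&(L[...,2]>40)
print(b.sum(),np.nanpercentile(L[b][:,0],[2,50,98]) if b.sum() else '')"
```

```text
ee_pos: [676.2, -24.6, 94.6]
ft_force: [1.4, 0.1, 1.1]
ee_pos: [676.3, -24.7, 93.8]
ft_force: [-0.4, 0.5, 1.2]
5613 [-168.5641063  -122.36167658  -17.25220478]
```

```bash
python3 -m jog '{"dx":[0, 0, 0], "dy":[0, 0, 0], "dz":[1, 0.5, 0], "drx":[0, 0, 0], "dry":[0, 0, 0], "drz":[0, 0, 0]}' | grep -E 'ee|ft'
python3 -m jog '{"dx":[0, 0, 0], "dy":[0, 0, 0], "dz":[0, 0, 0], "drx":[0, 0, 0], "dry":[0, 0, 0], "drz":[0, 0, 0]}' | grep -E 'ee|ft'
python3 -c "
from h import *
d=snap('scene','s2.png');W=cloud(d);L=(W-O)@T
b=(abs(L[...,1])<130)&(L[...,0]<-10)&(L[...,0]>-170)&(L[...,2]>40)&(L[...,2]<75)
print(b.sum(),np.nanpercentile(L[b][:,0],[2,50,98]) if b.sum() else '')"
```

```text
ee_pos: [676.2, -24.6, 92.3]
ft_force: [-0.1, 0.3, 1.5]
ee_pos: [676.2, -24.6, 92.3]
ft_force: [0.2, 0.5, 1.5]
998 [-142.80070579 -118.62850133  -17.77567939]
```

View pics/s2.png

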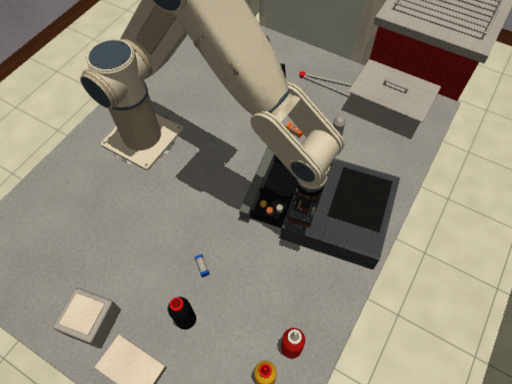

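The tray is out, with the bay at about (285,180) px and coin slots at (270,210). I'll rise and go over the orange tube, opening the fingers.

```bash
python3 -m jog '{"dx":[0, 0, 0, 0], "dy":[0, 0, 0, 0], "dz":[-10, -30, -30, 0], "drx":[0, 0, 0, 0], "dry":[0, 0, 0, 0], "drz":[0, 0, 0, 0]}' | grep -E 'ee|ft'
python3 -c "
from h import *
go([468,301.3,110],-.109)"
```

```text
ee_pos: [679.7, -24.9, 168.9]
ft_force: [1.3, -0.6, 0.9]
d [-150.8 -358.8   56.8] q6 1.34 F [ 1.3 -0.6  0.9] t 4.62
rot [ 0.0009 -0.0092  0.2878]
```

```bash
python3 -m jog '{"dx":[-15, -15, -15, -15, -15], "dy":[-36, -36, -36, -36, -36], "dz":[0, 0, 0, 0, 0], "drx":[0, 0, 0, 0, 0], "dry":[0, 0, 0, 0, 0], "drz":[0, 0, 0, 0, 0]}' 60 | grep -E 'ee|ft'
python3 -m jog '{"dx":[-15, -15, -15, -15, -15], "dy":[-36, -36, -36, -36, -36], "dz":[0, 0, 0, 0, 0], "drx":[0, 0, 0, 0, 0], "dry":[0, 0, 0, 0, 0], "drz":[0, 0, 0, 0, 0]}' | grep -E 'ee|ft'
python3 -m jog '{"dx":[0, 0, 0, 0, 0], "dy":[0, 0, 0, 0, 0], "dz":[17, 17, 18, 0, 0], "drx":[0, 0, 0, 0, 0], "dry":[0, 0, 0, 0, 0], "drz":[0.1, 0.1, 0.088, 0, 0]}'
python3 - <<'E'
from h import *
go([468,301.3,4],-.109)
d=snap('wrist','w1.png');W=cloud(d);hsv=cv2.cvtColor(d['img'],cv2.COLOR_RGB2HSV).astype(int)
m=(hsv[...,0]>5)&(hsv[...,0]<21)&(hsv[...,1]>120)&(W[...,2]>8)&(W[...,2]<40)&(np.hypot(W[...,0]-468,W[...,1]-301)<60)
p=W[m];print(m.sum(),cv2.minAreaRect(p[:,:2].astype(np.float32)))
d=snap('top');W=cloud(d);np.savez('top2.npz',img=d['img'],W=W)
L=(W-O)@T
for y in range(-130,131,10):
    r=[]
    for x in range(-150,6,8):
        q=(abs(L[...,0]-x)<5)&(abs(L[...,1]-y)<5);r.append(int(np.nanmedian(L[q][:,2])) if q.sum() else -9)
    print(y,r)
cv2.imwrite('pics/c2.png',np.hstack([cv2.resize(d['img'][60:240,120:300,::-1],(384,384),interpolation=2),cv2.imread('pics/w1.png')[:,:400]]))
E
```

```text
ee_pos: [569.2, 140.2, 162.7]
ft_force: [1.2, 0.8, -0.9]
ee_pos: [463.4, 304.2, 162.8]
ft_force: [1.3, 1.1, 0.3]
t: 5.87
ee_pos: [464.0, 302.6, 110.0]
orientation: [3.136, -0.167, -0.002]
ft_force: [0.2, 0.8, -0.5]
width: 60.0
grasp_force: 0.0
d [  4.2   0.7 106. ] q6 2.23 F [ 0.2  0.8 -0.5] t 5.87
rot [0.0012 0.0015 0.0026]
1003 ((470.5825500488281, 301.43048095703125), (25.35304832458496, 63.148948669433594), 84.57752227783203)
-130 [0, 52, 68, 68, 68, 63, 0, 0, 0, 0, 0, 0, 0, 0, 0, 1, 0, 0, 0, 10]
-120 [0, 56, 69, 69, 68, 63, 59, 58, 58, 58, 59, 1, 59, 2, 2, 31, 30, 57, 2, 83]
-110 [0, 56, 68, 67, 67, 60, 41, 21, 19, 28, 28, 20, 24, 20, 37, 20, 28, 32, 51, 82]
-100 [0, 57, 69, 68, 67, 64, 15, 16, 15, 15, 15, 16, 16, 15, 16, 15, 15, 17, 46, 84]
-90 [1, 64, 68, 70, 68, 67, 15, 15, 16, 16, 16, 17, 16, 16, 17, 16, 15, 20, 44, 84]
-80 [0, 65, 70, 69, 69, 67, 16, 16, 15, 15, 27, 28, 29, 16, 15, 15, 16, 21, 44, 83]
-70 [0, 56, 68, 68, 68, 67, 16, 18, 21, 15, 19, 28, 27, 16, 16, 24, 16, 17, 46, 85]
-60 [0, 59, 69, 69, 69, 66, 18, 24, 26, 23, 16, 15, 16, 20, 34, 34, 31, 25, 41, 83]
-50 [0,
[... 864 characters left out ...]
, 16, 16, 17, 16, 16, 16, 15, 16, 26, 44, 83]
60 [0, 56, 68, 68, 68, 67, 16, 16, 16, 16, 16, 16, 17, 15, 15, 16, 16, 22, 50, 84]
70 [2, 63, 69, 69, 69, 68, 13, 14, 15, 16, 15, 15, 16, 16, 15, 16, 15, 22, 47, 83]
80 [0, 61, 68, 69, 69, 68, 15, 15, 16, 16, 16, 16, 15, 15, 16, 16, 16, 24, 49, 85]
90 [1, 56, 69, 69, 68, 66, 16, 15, 15, 16, 15, 16, 16, 14, 15, 16, 15, 22, 44, 85]
100 [0, 59, 68, 69, 69, 69, 16, 16, 16, 15, 16, 16, 16, 15, 15, 15, 16, 19, 46, 84]
110 [0, 49, 68, 69, 69, 62, 30, 20, 20, 19, 18, 21, 20, 20, 19, 24, 18, 28, 49, 82]
120 [0, 63, 70, 70, 68, 61, 59, 59, 58, 59, 60, 60, 60, 59, 60, 61, 59, 59, 60, 82]
130 [0, 50, 67, 69, 68, 66, 0, 0, 0, 0, 0, 0, 0, 0, 0, 0, 0, 0, 0, 76]
```

View pics/c2.png

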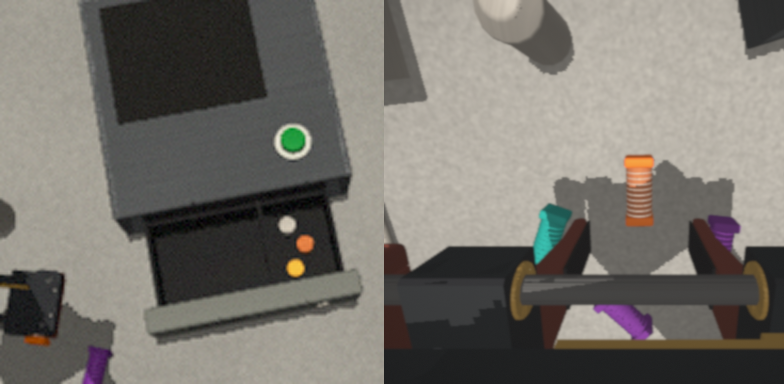

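The tray is fully out and the wide bay is clear and centred at till (-60, 44). The orange tube stands between the fingers in the wrist view at (640,190). Next, descend and grip.

```bash
python3 -m jog '{"dx":[5.5, 0, 0, 0, 0], "dy":[0.7, 0, 0, 0, 0], "dz":[25, 25, 25, 20, 7], "drx":[0, 0, 0, 0, 0], "dry":[0, 0, 0, 0, 0], "drz":[0, 0, 0, 0, 0]}' | grep -E 'ee|ft'
python3 -m jog '{"dx":[0, 0, 0], "dy":[0, 0, 0], "dz":[4, 0, 0], "drx":[0, 0, 0], "dry":[0, 0, 0], "drz":[0, 0, 0]}' | grep -E 'ee|ft'
python3 -m jog '{"dx":[0, 0, 0, 0, 0], "dy":[0, 0, 0, 0, 0], "dz":[0, 0, 0, 0, 0], "drx":[0, 0, 0, 0, 0], "dry":[0, 0, 0, 0, 0], "drz":[0, 0, 0, 0, 0]}' 10
python3 -m jog '{"dx":[0, 0, 0, 0], "dy":[0, 0, 0, 0], "dz":[0, 0, 0, 0], "drx":[0, 0, 0, 0], "dry":[0, 0, 0, 0], "drz":[0, 0, 0, 0]}'
```

```text
ee_pos: [469.6, 301.0, 7.0]
ft_force: [-0.6, -0.8, -0.2]
ee_pos: [470.9, 302.1, 5.5]
ft_force: [0.2, -0.9, 0.9]
t: 7.05
ee_pos: [470.1, 301.8, 4.7]
orientation: [-3.137, 0.171, -0.001]
ft_force: [-0.5, 1.1, -0.1]
width: 30.4
grasp_force: 0.0
t: 7.38
ee_pos: [470.0, 301.7, 4.5]
orientation: [-3.137, 0.171, -0.0]
ft_force: [-0.0, -0.8, 3.6]
width: 23.4
grasp_force: 30.0
```

```bash
python3 -m jog '{"dx":[0, 0, 0, 0, 0], "dy":[0, 0, 0, 0, 0], "dz":[-10, -30, -35, -35, 0], "drx":[0, 0, 0, 0, 0], "dry":[0, 0, 0, 0, 0], "drz":[0, 0, 0, 0, 0]}' | grep -E 'ee|ft|wid|gra'
python3 -c "
from h import *
go(till(-60,44,115),.179)"
```

```text
ee_pos: [473.2, 303.6, 120.7]
ft_force: [0.5, 0.4, -1.3]
width: 23.5
grasp_force: 30.0
d [ 90.4 213.2   5.1] q6 2.23 F [ 0.5  0.4 -1.3] t 7.8
rot [-0.0048 -0.0085 -0.2882]
```

```bash
python3 -m jog '{"dx":[13, 13, 13, 13, 13], "dy":[30, 30, 30, 30, 30], "dz":[0, 0, 0, 0, 0], "drx":[0, 0, 0, 0, 0], "dry":[0, 0, 0, 0, 0], "drz":[0, 0, 0, 0, 0]}' | grep -E 'ee|ft|wid|gra'
python3 -m jog '{"dx":[13, 13, 0, 0, 0], "dy":[30, 30, 0, 0, 0], "dz":[0, 0, 0, 0, 0], "drx":[0, 0, 0, 0, 0], "dry":[0, 0, 0, 0, 0], "drz":[0, 0, -0.1, -0.1, -0.088]}' | grep -E 'ee|ft|wid|gra'
python3 -m jog '{"dx":[0, 0, 0], "dy":[0, 0, 0], "dz":[0, 0, 0], "drx":[0, 0, 0], "dry":[0, 0, 0], "drz":[0, 0, 0]}' | grep -E 'ee|ft|wid|gra'
python3 -c "
from h import *
go(till(-60,44,20.5),.179)
snap('wrist','w2.png')
d=snap('top');L=(cloud(d)-O)@T
b=(abs(L[...,1]+80)<30)&(L[...,0]<-20)&(L[...,0]>-170)&(L[...,2]>62)&(L[...,2]<75)
print(b.sum(),np.nanpercentile(L[b][:,0],[2,50,98]))"
```

```text
ee_pos: [518.0, 143.9, 114.2]
ft_force: [0.6, 0.2, -0.5]
width: 23.6
grasp_force: 30.0
ee_pos: [537.3, 81.9, 114.0]
ft_force: [-0.4, 0.2, -1.1]
width: 23.4
grasp_force: 30.0
ee_pos: [537.3, 83.0, 114.2]
ft_force: [0.7, 0.8, -1.6]
width: 23.3
grasp_force: 30.0
d [ 2.4  1.6 93.7] q6 1.53 F [ 0.7  0.8 -1.6] t 8.88
rot [-0.      0.0004 -0.0026]
275 [-144.08677628 -129.48300031 -113.80975584]
```

View pics/w2.png

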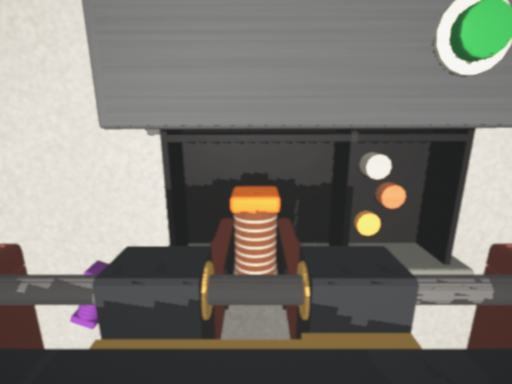

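The tube is held level at (255,230), over the bay and aligned with it. I'll lower it slowly.

```bash
python3 -m jog '{"dx":[2.4, 0, 0, 0, 0], "dy":[1.6, 0, 0, 0, 0], "dz":[20, 20, 20, 15, 10], "drx":[0, 0, 0, 0, 0], "dry":[0, 0, 0, 0, 0], "drz":[0, 0, 0, 0, 0]}' | grep -E 'ee|ft|wid|gra'
python3 -m jog '{"dx":[0, 0, 0, 0], "dy":[0, 0, 0, 0], "dz":[3, 2, 1, 0], "drx":[0, 0, 0, 0], "dry":[0, 0, 0, 0], "drz":[0, 0, 0, 0]}' | grep -E 'ee|ft|wid|gra'
python3 -m jog '{"dx":[0, 0, 0], "dy":[0, 0, 0], "dz":[1, 0, 0], "drx":[0, 0, 0], "dry":[0, 0, 0], "drz":[0, 0, 0]}' | grep -E 'ee|ft|wid|gra'
python3 -m jog '{"dx":[0, 0, 0], "dy":[0, 0, 0], "dz":[0.7, 0, 0], "drx":[0, 0, 0], "dry":[0, 0, 0], "drz":[0, 0, 0]}' | grep -E 'ee|ft|wid|gra'
```

```text
ee_pos: [539.4, 81.9, 27.8]
ft_force: [-0.9, 0.2, -1.5]
width: 23.3
grasp_force: 30.0
ee_pos: [540.7, 81.9, 23.9]
ft_force: [0.7, -0.5, -0.6]
width: 23.3
grasp_force: 30.0
ee_pos: [540.5, 81.9, 22.8]
ft_force: [-0.8, 0.5, -1.4]
width: 23.2
grasp_force: 30.0
ee_pos: [540.2, 81.8, 21.7]
ft_force: [-0.0, 0.6, -1.8]
width: 23.3
grasp_force: 30.0
```

```bash
python3 -m jog '{"dx":[0, 0, 0], "dy":[0, 0, 0], "dz":[0.7, 0, 0], "drx":[0, 0, 0], "dry":[0, 0, 0], "drz":[0, 0, 0]}' | grep -E 'ee|ft'
python3 -m jog '{"dx":[0, 0, 0], "dy":[0, 0, 0], "dz":[0.5, 0, 0], "drx":[0, 0, 0], "dry":[0, 0, 0], "drz":[0, 0, 0]}' | grep -E 'ee|ft'
```

```text
ee_pos: [540.2, 81.8, 20.9]
ft_force: [0.6, 0.1, -1.0]
ee_pos: [540.2, 81.8, 20.5]
ft_force: [-1.2, 0.1, 0.5]
```

```bash
python3 -m jog '{"dx":[0, 0, 0], "dy":[0, 0, 0], "dz":[0.3, 0, 0], "drx":[0, 0, 0], "dry":[0, 0, 0], "drz":[0, 0, 0]}' | grep -E 'ee|ft'
python3 -c "
from h import *
go([0,0,0])"
python3 -m jog '{"dx":[0, 0], "dy":[0, 0], "dz":[0, 0], "drx":[0, 0], "dry":[0, 0], "drz":[0, 0]}' | grep -E 'ee|ft'
```

```text
ee_pos: [540.3, 81.8, 20.5]
ft_force: [-1.5, -0.5, 5.7]
d [-546.2  -15.6   20.4] q6 1.52 F [-1.5 -0.5  5.7] t 10.98
ee_pos: [540.3, 81.8, 20.5]
ft_force: [-2.4, 0.8, 5.1]
```

```bash
python3 -m jog '{"dx":[0, 0, 0, 0], "dy":[0, 0, 0, 0], "dz":[0, 0, 0, 0], "drx":[0, 0, 0, 0], "dry":[0, 0, 0, 0], "drz":[0, 0, 0, 0]}' 46 | grep -E 'ee|ft|wid'
python3 -m jog '{"dx":[0, 0, 0, 0, 0], "dy":[0, 0, 0, 0, 0], "dz":[-10, -25, -30, -30, 0], "drx":[0, 0, 0, 0, 0], "dry":[0, 0, 0, 0, 0], "drz":[0, 0, 0, 0, 0]}' | grep -E 'ee|ft'
python3 -m jog '{"dx":[-30, -30, -30, -35, 0], "dy":[11, 11, 11, 11, 0], "dz":[0, 0, 0, 0, 0], "drx":[0, 0, 0, 0, 0], "dry":[0, 0, 0, 0, 0], "drz":[0, 0, 0, 0, 0]}' 0 | grep -E 'ee|ft'
python3 - <<'E'
from h import *
go(till(-185,0,38),.179)
d=snap('scene','s3.png');L=(cloud(d)-O)@T
hsv=cv2.cvtColor(d['img'],cv2.COLOR_RGB2HSV).astype(int)
m=(hsv[...,0]>5)&(hsv[...,0]<21)&(hsv[...,1]>130)&(abs(L[...,0]+60)<50)&(abs(L[...,1]-44)<65)&(L[...,2]<60)
print(m.sum(),L[m].mean(0).round(1),cv2.minAreaRect(L[m][:,:2].astype(np.float32)))
cv2.imwrite('pics/s3c.png',cv2.resize(d['img'][100:280,180:420,::-1],None,fx=2.5,fy=2.5,interpolation=2))
E
```

```text
ee_pos: [540.2, 81.8, 20.0]
ft_force: [0.6, -0.0, -0.0]
width: 44.6
ee_pos: [543.7, 82.3, 120.8]
ft_force: [0.8, 0.0, -0.7]
ee_pos: [417.6, 14.7, 114.3]
ft_force: [-0.9, 0.0, -0.6]
d [ 8.  -0.2 76.2] q6 1.4 F [-0.9  0.  -0.6] t 12.32
rot [-0.001   0.0075 -0.0012]
181 [-57.9  41.   32.8] ((-59.88299560546875, 69.15132141113281), (81.00196838378906, 68.2902603149414), 88.18597412109375)
```

View pics/s3c.png

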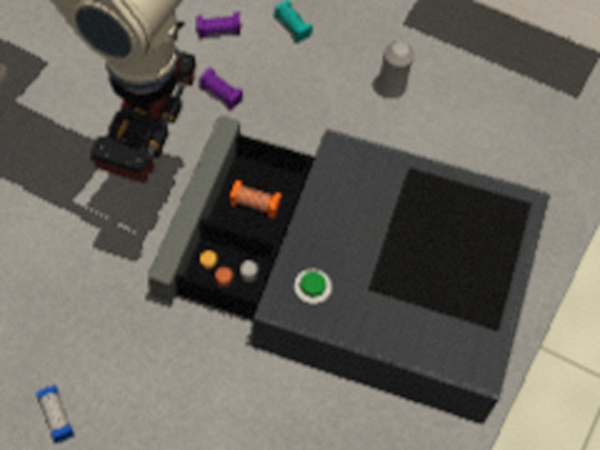

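The orange tube lies in the wide bay at (255,198) in the crop. I'll lower the closed fingers in front of the panel and push gently.

```bash
python3 -m jog '{"dx":[0, 0, 0, 0, 0], "dy":[0, 0, 0, 0, 0], "dz":[20, 20, 20, 16, 0], "drx":[0, 0, 0, 0, 0], "dry":[0, 0, 0, 0, 0], "drz":[0, 0, 0, 0, 0]}' | grep -E 'ee|ft|wid'
python3 -m jog '{"dx":[6, 6, 5, 4, 0], "dy":[0, 0, 0, 0, 0], "dz":[0, 0, 0, 0, 0], "drx":[0, 0, 0, 0, 0], "dry":[0, 0, 0, 0, 0], "drz":[0, 0, 0, 0, 0]}' | grep -E 'ee|ft'
python3 -c "
from h import *
go(till(-30,0,38),.179)"
```

```text
ee_pos: [424.7, 16.6, 37.1]
ft_force: [-0.8, -0.4, -0.6]
width: 0.6
ee_pos: [447.8, 20.2, 40.0]
ft_force: [-0.1, -0.2, -1.1]
d [131.6  -0.3   2.4] q6 1.41 F [-0.1 -0.2 -1.1] t 13.2
rot [ 0.0005 -0.003  -0.    ]
```

```bash
python3 -m jog '{"dx":[3, 2, 2, 2, 2], "dy":[0, 0, 0, 0, 0], "dz":[0, 0, 0, 0, 0], "drx":[0, 0, 0, 0, 0], "dry":[0, 0, 0, 0, 0], "drz":[0, 0, 0, 0, 0]}' | grep -E 'ee|ft'
python3 -m jog '{"dx":[2, 2, 2, 3, 3], "dy":[0, 0, 0, 0, 0], "dz":[0, 0, 0, 0, 0], "drx":[0, 0, 0, 0, 0], "dry":[0, 0, 0, 0, 0], "drz":[0, 0, 0, 0, 0]}' | grep -E 'ee|ft'
python3 -m jog '{"dx":[3, 3, 4, 4, 4], "dy":[0, 0, 0, 0, 0], "dz":[0, 0, 0, 0, 0], "drx":[0, 0, 0, 0, 0], "dry":[0, 0, 0, 0, 0], "drz":[0, 0, 0, 0, 0]}' | grep -E 'ee|ft'
python3 -c "
from h import *
go(till(-30,0,38),.179)"
```

```text
ee_pos: [455.7, 21.9, 39.0]
ft_force: [-2.9, -0.6, 2.0]
ee_pos: [468.2, 24.2, 39.0]
ft_force: [-3.6, 0.1, -0.7]
ee_pos: [486.2, 27.4, 39.0]
ft_force: [-3.5, 0.0, -1.2]
d [92.6 -0.1  0.9] q6 1.42 F [-3.5  0.  -1.2] t 14.45
rot [-0.0001  0.0005 -0.0002]
```

```bash
python3 -m jog '{"dx":[4, 4, 4, 4, 4], "dy":[0, 0, 0, 0, 0], "dz":[0, 0, 0, 0, 0], "drx":[0, 0, 0, 0, 0], "dry":[0, 0, 0, 0, 0], "drz":[0, 0, 0, 0, 0]}' | grep -E 'ee|ft'
python3 -m jog '{"dx":[4, 4, 4, 4, 4], "dy":[0, 0, 0, 0, 0], "dz":[0, 0, 0, 0, 0], "drx":[0, 0, 0, 0, 0], "dry":[0, 0, 0, 0, 0], "drz":[0, 0, 0, 0, 0]}' | grep -E 'ee|ft'
python3 -m jog '{"dx":[4, 4, 4, 3, 3], "dy":[0, 0, 0, 0, 0], "dz":[0, 0, 0, 0, 0], "drx":[0, 0, 0, 0, 0], "dry":[0, 0, 0, 0, 0], "drz":[0, 0, 0, 0, 0]}' | grep -E 'ee|ft'
python3 -m jog '{"dx":[2, 2, 2, 1, 1], "dy":[0, 0, 0, 0, 0], "dz":[0, 0, 0, 0, 0], "drx":[0, 0, 0, 0, 0], "dry":[0, 0, 0, 0, 0], "drz":[0, 0, 0, 0, 0]}' | grep -E 'ee|ft'
python3 - <<'E'
from h import *
go(till(-30,0,38),.179)
for n in('scene','top'):
    d=snap(n,'a_'+n+'.png');L=(cloud(d)-O)@T
    b=(abs(abs(L[...,1])-75)<40)&(L[...,0]<-2)&(L[...,0]>-170)&(L[...,2]>60)&(L[...,2]<74)
    print(b.sum(),np.nanpercentile(L[b][:,0],[3,50]))
E
```

```text
ee_pos: [505.9, 31.0, 39.0]
ft_force: [-4.0, 1.0, -2.0]
ee_pos: [525.6, 34.5, 39.1]
ft_force: [-4.0, 0.6, -0.6]
ee_pos: [543.5, 37.7, 39.1]
ft_force: [-3.9, 0.7, -0.9]
ee_pos: [551.2, 39.0, 39.2]
ft_force: [-4.1, 1.0, -0.8]
d [26.6 -0.2  1.2] q6 1.44 F [-4.1  1.  -0.8] t 16.12
rot [ 0.0001 -0.0002 -0.0002]
354 [-43.18897954 -25.45512475]
90 [-45.11474379 -30.03550795]
```

```bash
python3 -m jog '{"dx":[2, 2, 2, 2, 2], "dy":[0, 0, 0, 0, 0], "dz":[0, 0, 0, 0, 0], "drx":[0, 0, 0, 0, 0], "dry":[0, 0, 0, 0, 0], "drz":[0, 0, 0, 0, 0]}' | grep -E 'ee|ft'
python3 -m jog '{"dx":[1, 1], "dy":[0, 0], "dz":[0, 0], "drx":[0, 0], "dry":[0, 0], "drz":[0, 0]}' | grep -E 'ee|ft'
python3 -m jog '{"dx":[1, 1], "dy":[0, 0], "dz":[0, 0], "drx":[0, 0], "dry":[0, 0], "drz":[0, 0]}' | grep -E 'ee|ft'
python3 -m jog '{"dx":[1, 1], "dy":[0, 0], "dz":[0, 0], "drx":[0, 0], "dry":[0, 0], "drz":[0, 0]}' | grep -E 'ee|ft'
```

```text
ee_pos: [561.0, 40.8, 39.2]
ft_force: [-3.9, -1.0, 1.3]
ee_pos: [563.0, 41.1, 39.2]
ft_force: [-4.7, -0.5, 0.3]
ee_pos: [564.9, 41.5, 39.2]
ft_force: [-4.1, -0.1, 0.8]
ee_pos: [566.8, 41.8, 39.2]
ft_force: [-4.5, -1.0, 1.9]
```

```bash
for i in 1; do
python3 -m jog '{"dx":[1], "dy":[0], "dz":[0], "drx":[0], "dry":[0], "drz":[0]}' | grep -E 'ee|ft'
python3 -m jog '{"dx":[1], "dy":[0], "dz":[0], "drx":[0], "dry":[0], "drz":[0]}' | grep -E 'ee|ft'
python3 -m jog '{"dx":[1], "dy":[0], "dz":[0], "drx":[0], "dry":[0], "drz":[0]}' | grep -E 'ee|ft'
python3 -m jog '{"dx":[1], "dy":[0], "dz":[0], "drx":[0], "dry":[0], "drz":[0]}' | grep -E 'ee|ft'
done
```

```text
ee_pos: [567.2, 41.9, 39.2]
ft_force: [-9.0, -3.3, 6.2]
ee_pos: [568.1, 42.1, 39.2]
ft_force: [-5.3, -1.5, 3.7]
ee_pos: [569.1, 42.3, 39.2]
ft_force: [-5.0, -1.8, 3.0]
ee_pos: [569.9, 42.4, 39.2]
ft_force: [-5.7, -1.9, 4.1]
```

```bash
python3 -m jog '{"dx":[0.5], "dy":[0], "dz":[0], "drx":[0], "dry":[0], "drz":[0]}' | grep -E 'ee|ft'
python3 -m jog '{"dx":[0.5], "dy":[0], "dz":[0], "drx":[0], "dry":[0], "drz":[0]}' | grep -E 'ee|ft'
python3 -m jog '{"dx":[0], "dy":[0], "dz":[0], "drx":[0], "dry":[0], "drz":[0]}' | grep -E 'ee|ft'
python3 - <<'E'
from h import *
for n in('scene','top'):
    d=snap(n);L=(cloud(d)-O)@T
    b=(abs(abs(L[...,1])-75)<40)&(L[...,0]<-2)&(L[...,0]>-170)&(L[...,2]>60)&(L[...,2]<74)
    g=cv2.cvtColor(d['img'],cv2.COLOR_RGB2HSV);m=(g[...,0]>50)&(g[...,0]<85)&(g[...,1]>130)&(np.hypot(L[...,0]-55,L[...,1]+85)<14)
    print(b.sum(),np.nanpercentile(L[b][:,0],[3,50]),'button z',np.nanmedian(L[m][:,2]),m.sum())
E
```

```text
ee_pos: [570.1, 42.4, 39.2]
ft_force: [-9.3, -3.2, 7.1]
ee_pos: [570.2, 42.5, 39.2]
ft_force: [-10.3, -2.9, 8.0]
ee_pos: [570.2, 42.5, 39.2]
ft_force: [-8.4, -3.1, 7.3]
226 [-24.64082091 -10.29610195] button z 95.03933834946905 47
70 [-26.40658895 -15.83988453] button z 95.5428810396875 56
```

```bash
python3 -m jog '{"dx":[-1, -1, -1], "dy":[0, 0, 0], "dz":[0, 0, 0], "drx":[0, 0, 0], "dry":[0, 0, 0], "drz":[0, 0, 0]}' | grep -E 'ee|ft'
python3 -m jog '{"dx":[-1, -1, -1], "dy":[0, 0, 0], "dz":[0, 0, 0], "drx":[0, 0, 0], "dry":[0, 0, 0], "drz":[0, 0, 0]}' | grep -E 'ee|ft'
python3 -m jog '{"dx":[-1, -1, -1], "dy":[0, 0, 0], "dz":[0, 0, 0], "drx":[0, 0, 0], "dry":[0, 0, 0], "drz":[0, 0, 0]}' | grep -E 'ee|ft'
cat > chk.py <<'E'
from h import *
for n in('scene','top'):
    d=snap(n);L=(cloud(d)-O)@T
    b=(abs(abs(L[...,1])-75)<40)&(L[...,0]<-2)&(L[...,0]>-170)&(L[...,2]>60)&(L[...,2]<74)
    g=cv2.cvtColor(d['img'],cv2.COLOR_RGB2HSV);m=(g[...,0]>50)&(g[...,0]<85)&(g[...,1]>130)&(np.hypot(L[...,0]-55,L[...,1]+85)<14)
    print(b.sum(),np.nanpercentile(L[b][:,0],[3,50]),'button z',np.nanmedian(L[m][:,2]),m.sum())
E
python3 chk.py
```

```text
ee_pos: [569.0, 42.2, 39.2]
ft_force: [-2.3, -1.4, 0.3]
ee_pos: [566.0, 41.7, 39.2]
ft_force: [-2.5, -0.9, -0.0]
ee_pos: [562.8, 41.1, 39.2]
ft_force: [-2.8, -1.7, 0.4]
327 [-30.91881475 -13.88157493] button z 95.81305596107902 48
87 [-34.12155146 -19.22880455] button z 96.41677886524886 51
```

```bash
python3 - <<'E'
from h import *
for n in('scene','top'):
    f=np.load(n+'.npz');L=(f['W']-O)@T
    b=(abs(abs(L[...,1])-75)<40)&(L[...,0]<-2)&(L[...,0]>-170)&(L[...,2]>60)&(L[...,2]<74)
    g=cv2.cvtColor(f['img'],cv2.COLOR_RGB2HSV);m=(g[...,0]>50)&(g[...,0]<85)&(g[...,1]>130)&(np.hypot(L[...,0]-55,L[...,1]+85)<14)
    print(b.sum(),np.nanpercentile(L[b][:,0],[3,50]),'button z',np.nanmedian(L[m][:,2]))
E
python3 -m jog '{"dx":[-1, -1, 0], "dy":[0, 0, 0], "dz":[0, 0, 0], "drx":[0, 0, 0], "dry":[0, 0, 0], "drz":[0, 0, 0]}' | grep -E 'ee|ft'
python3 chk.py
```

```text
361 [-28.73243729 -15.69797973] button z 97.9038057985652
667 [-30.09206177 -17.35615027] button z 99.0397878124298
ee_pos: [560.7, 40.7, 39.1]
ft_force: [-2.3, -1.8, 1.5]
342 [-33.14748225 -16.12191483] button z 96.47351383680477 50
85 [-35.84887635 -21.65013566] button z 96.88603646879578 51
```

```bash
python3 - <<'E'
from h import *
go(till(-30,0,38),.179)
s=snap('scene')['img'];w=snap('wrist')['img']
cv2.imwrite('pics/s4.png',np.hstack([cv2.resize(s[110:270,220:400],(450,400),interpolation=2),cv2.resize(w,(350,262+138))])[:,:,::-1])
E
```

```text
d [16.9 -0.2  1.2] q6 1.44 F [-3.2 -2.3  2.4] t 19.02
rot [ 0.      0.0003 -0.0002]
```

View pics/s4.png

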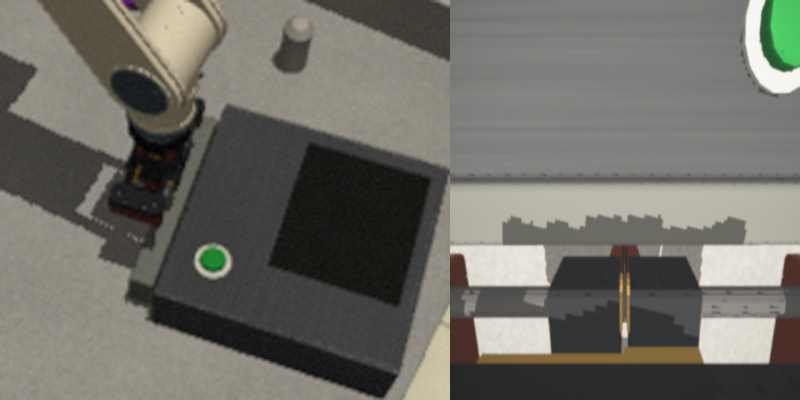

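Nothing obstructs: the fingers rest flat on the panel. The tray isn't latched yet because the catch lies deeper, so I'll push again in small steps.

```bash
python3 -m jog '{"dx":[1, 2, 2, 2], "dy":[0, 0, 0, 0], "dz":[-1, 0, 0, 0], "drx":[0, 0, 0, 0], "dry":[0, 0, 0, 0], "drz":[0, 0, 0, 0]}' | grep -E 'ee|ft'
python3 -m jog '{"dx":[1, 1], "dy":[0, 0], "dz":[0, 0], "drx":[0, 0], "dry":[0, 0], "drz":[0, 0]}' | grep -E 'ee|ft'
python3 -m jog '{"dx":[0.5, 0.5], "dy":[0, 0], "dz":[0, 0], "drx":[0, 0], "dry":[0, 0], "drz":[0, 0]}' | grep -E 'ee|ft'
```

```text
ee_pos: [567.4, 42.1, 39.7]
ft_force: [-4.8, -1.6, -2.7]
ee_pos: [568.7, 42.4, 39.8]
ft_force: [-6.8, -2.0, 2.3]
ee_pos: [569.3, 42.5, 39.8]
ft_force: [-7.7, -2.4, 2.2]
```

```bash
python3 chk.py
```

```text
233 [-25.28494238 -10.58220433] button z 95.36932541909883 49
76 [-27.16128088 -15.91262029] button z 96.86076729790426 55
```

```bash
python3 -m jog '{"dx":[0.5, 0], "dy":[0, 0], "dz":[0, 0], "drx":[0, 0], "dry":[0, 0], "drz":[0, 0]}' | grep -E 'ee|ft'
python3 -m jog '{"dx":[0.5, 0], "dy":[0, 0], "dz":[0, 0], "drx":[0, 0], "dry":[0, 0], "drz":[0, 0]}' | grep -E 'ee|ft'
python3 -m jog '{"dx":[0.5, 0], "dy":[0, 0], "dz":[0, 0], "drx":[0, 0], "dry":[0, 0], "drz":[0, 0]}' | grep -E 'ee|ft'
```

```text
ee_pos: [569.8, 42.6, 39.8]
ft_force: [-7.4, -1.4, 0.5]
ee_pos: [569.9, 42.6, 39.8]
ft_force: [-8.9, -3.1, 0.9]
ee_pos: [570.6, 42.7, 39.8]
ft_force: [-7.8, -2.7, 2.2]
```

```bash
python3 -m jog '{"dx":[0.5, 0], "dy":[0, 0], "dz":[0, 0], "drx":[0, 0], "dry":[0, 0], "drz":[0, 0]}' | grep -E 'ee|ft'
python3 -m jog '{"dx":[0.5, 0], "dy":[0, 0], "dz":[0, 0], "drx":[0, 0], "dry":[0, 0], "drz":[0, 0]}' | grep -E 'ee|ft'
python3 -m jog '{"dx":[0.5, 0], "dy":[0, 0], "dz":[0, 0], "drx":[0, 0], "dry":[0, 0], "drz":[0, 0]}' | grep -E 'ee|ft'
python3 chk.py
```

```text
ee_pos: [570.8, 42.8, 39.8]
ft_force: [-9.4, -2.9, 3.2]
ee_pos: [570.7, 42.8, 39.8]
ft_force: [-11.4, -2.0, 4.0]
ee_pos: [573.1, 43.2, 39.9]
ft_force: [-4.4, -0.9, -2.3]
188 [-21.71637697  -8.89855457] button z 95.46757218869762 49
64 [-23.26142599 -13.9744307 ] button z 98.2976164829382 61
```

The force peaked and dropped with a 2.4 mm jump, so it probably clicked. I'll ease back to test it.

```bash
python3 -m jog '{"dx":[-2, -2, -2], "dy":[0, 0, 0], "dz":[0, 0, 0], "drx":[0, 0, 0], "dry":[0, 0, 0], "drz":[0, 0, 0]}' | grep -E 'ee|ft'
python3 -m jog '{"dx":[-2, -2, -2], "dy":[0, 0, 0], "dz":[0, 0, 0], "drx":[0, 0, 0], "dry":[0, 0, 0], "drz":[0, 0, 0]}' | grep -E 'ee|ft'
python3 -m jog '{"dx":[-1, -1, 0], "dy":[0, 0, 0], "dz":[0, 0, 0], "drx":[0, 0, 0], "dry":[0, 0, 0], "drz":[0, 0, 0]}' | grep -E 'ee|ft'
python3 chk.py
```

```text
ee_pos: [568.0, 42.1, 40.3]
ft_force: [-2.6, 0.1, -2.0]
ee_pos: [563.0, 41.0, 40.8]
ft_force: [-0.2, -0.0, -0.3]
ee_pos: [560.0, 40.6, 40.3]
ft_force: [-0.1, -0.2, 1.0]
331 [-27.73075443 -14.37466397] button z 98.51064723614971 51
78 [-30.08879468 -16.90341507] button z 99.11878915454741 50
```

It's latched: the tray is at 0, the button is up and there's no contact force. I'll retreat and verify.

```bash
python3 -m jog '{"dx":[-15, -30, -30, -10, 0], "dy":[0, 0, 0, 0, 0], "dz":[0, 0, 0, -20, -35], "drx":[0, 0, 0, 0, 0], "dry":[0, 0, 0, 0, 0], "drz":[0, 0, 0, 0, 0]}' | grep -E 'ee|ft'
python3 -m jog '{"dx":[0, 0, 0, 0, 0], "dy":[0, 0, 0, 0, 0], "dz":[-35, -35, 0, 0, 0], "drx":[0, 0, 0, 0, 0], "dry":[0, 0, 0, 0, 0], "drz":[0, 0, 0, 0, 0]}' | grep -E 'ee|ft'
python3 chk.py
python3 - <<'E'
from h import *
d=snap('scene','s5.png')
E
```

```text
ee_pos: [470.1, 25.1, 92.5]
ft_force: [-0.5, -0.9, -0.1]
ee_pos: [476.0, 25.5, 164.9]
ft_force: [-0.9, 0.6, 0.1]
365 [-28.73506552 -15.56433065] button z 98.00130845500377 49
86 [-30.11247117 -18.68725094] button z 99.09783070164264 79
```

View pics/s5.png

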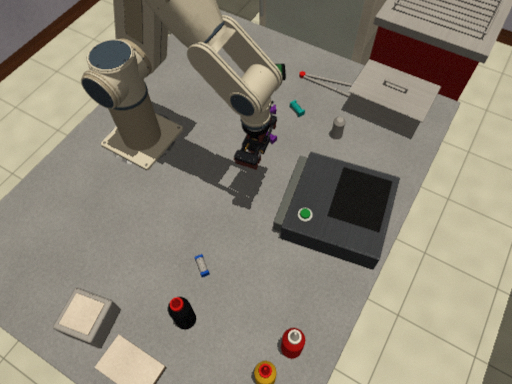

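The tray is shut at (287,190) px, the bystanders haven't moved, and the arm is clear.

```bash
python3 -c "
from workcell import ticket
print(ticket.close_job())"
```

```text
the job is handed in; nothing more can be done
None
```

Job handed in: the release was pressed, the orange tube was laid in the wide bay, and the tray clicked shut on the second push and stayed shut with the arm clear (peak push about 11.5 N).

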